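# Load the lash-tape post

## Task

Load the brass tape post for the next client: thread the teal reel onto it first, fully home on the round foot, then thread the pink reel on so that it lies flat on the teal one. Let go of both, and leave the yellow reel where it is.

Things in the scene. Friction and masses are not known exactly. Their poses are not given: they have to be found in the camera images.
- stand: brass post, screwed to the white worktop: a round foot of 62 mm diameter, 12 mm high, with an upright round post of 12 mm diameter in its middle whose rounded tip is 70 mm above the worktop. Origin on the post's axis at worktop level, z up.
- teal_center (a point): teal (blue-green) tape reel, a stiff ring lying flat on the worktop: outer diameter 64 mm, height 24 mm, upright round bore of 34 mm right through (white core), about 40 to 85 g. This point is on its axis, half-way up; its z axis is the bore's axis. It looks the same from all sides. It goes on first: when home, this point is 24 mm above the worktop.
- pink_center (a point): pink tape reel, a stiff ring lying flat on the worktop: outer diameter 54 mm, height 24 mm, upright round bore of 34 mm right through (white core), about 40 to 85 g. This point is on its axis, half-way up; its z axis is the bore's axis. It looks the same from all sides. It goes on second: when home on the teal reel, this point is 48 mm above the worktop.
- yellow_center (a point): yellow tape reel, a stiff ring lying flat on the worktop: outer diameter 58 mm, height 24 mm, upright round bore of 34 mm right through (white core), about 40 to 85 g. This point is on its axis, half-way up; its z axis is the bore's axis. It looks the same from all sides. Not wanted: it stays where it lies.
Mind the look-alikes: they are no part of the job. Of the things that look like the part that bears pink_center, the middle-sized one is meant.

How it is judged:
On the way, in this order (a step that is already met when the one before it is completed fails the run):
1. the teal reel is on the post, flat on its foot, before the pink one is on (horizontal distance between teal_center and stand below 0.013 m and z of teal_center in the frame of stand between 0.019 and 0.029 m and angle between the z axis of teal_center and the z axis of stand, either way round below 0.175 rad), for 0.2 s.
2. the pink reel is on the post, flat on the teal reel (all of step 1 and horizontal distance between pink_center and stand below 0.013 m and z of pink_center in the frame of stand between 0.043 and 0.053 m and angle between the z axis of pink_center and the z axis of stand, either way round below 0.175 rad), for 0.2 s.
At the end, for the whole second after the job is handed in: The teal reel is threaded on the post and lies on its foot, and the pink reel is threaded on and lies on the teal reel: each with its centre within 13 mm of the post's axis, within 5 mm of its home height and level within 10 degrees. The yellow reel is within 30 mm of where it began (all of step 2 and distance of yellow_center from where it was at the start of the episode below 0.03 m); the robot touches nothing.
It fails at once if the yellow reel is shifted by more than 30 mm (distance of yellow_center from where it was at the start of the episode above 0.03 m).
It also fails if it takes over 54 s, if anything falls off the work surface, if the arm or the gripper's body presses on something with over 40 N, if the wrist force passes 120 N, or if a joint passes its speed limit or range.

## Robot

A 7-joint arm with a two-finger parallel gripper is mounted at the origin on the work surface. World frame = base frame: x ahead of the robot, y to its left, z up, the work surface at z = 0. Lengths are in m, angles in rad, forces in N, time in s.
With the tool pointing down it reaches from about 0.425 to 0.925 m from the base axis. Payload 6.8 kg.
Tool frame: the origin (TCP) lies at the centre of the arm's flange, where the gripper is bolted on; the fingertips stand 173 mm ahead of it and the grasp point (between the pads) lies 155 mm ahead of it; z points along the fingers, y is the direction in which the jaws open and shut (so a half turn about z gives the same grasp; the last joint's range is limited). The gripper opens to 85 mm and grips with 20 to 120 N. Pads are 22 mm wide; open, the fingers measure 114 mm over their backs; the gripper's body (76 mm by 85 mm) begins 54 mm behind the grasp point. The pads swing forward as they close: fully open they stand 13 mm farther back than shut.
Start: joints at [1.092, 0.477, 0.022, 1.555, -0.011, 1.109, -0.083], TCP at [0.245, -0.629, 0.405] pointing down, gripper open.
Joint ranges: [-2.96, 2.96], [-0.34, 2.1], [-1.41, 1.46], [0.24, 2.44], [-1.37, 4.51], [0.17, 1.92], [-2.96, 2.96]. Speed limits (rad/s): [2.39, 2.39, 3.14, 3.14, 3.14, 3.14, 3.14].

## Interface

Orientations are given as a rotation vector (axis times angle).
In Python, from bench import readout, grab_frame, camera_model, r gives the robot as it stands.
- The arm moves only by the tool apply_moves, never from a script. Its argument "deltas" is a list of rows, each an object with "xyz": the shift along the world's x, y, z in m, a list of three; "turn": the turn about the world's z in rad. In form: [{"xyz": [dx, dy, dz], "turn": turn}, ...]. A call has 1 to 12 rows; each row shifts and turns the commanded pose from where the row before left it; what a row does not reach is not made up. A row lasts 1/12 s, in which the tool goes at most 41.7 mm and 7.16 degrees, less where a joint would pass 70% of its speed; a pose out of reach is approached as far as the arm can. A call with a gripper value outside its range is refused whole. "claw" is the gripper's target within -1 to 1 (shut at 1, half-way at 0, fully open at -1), set as the call begins (left out, the last holds). The fingers move at their own pace and stop on an object; "squeeze" is the grip in N (left out, the last holds). Time passes only in rows, so rows that do not move let the fingers close. It gives the time, the measured TCP pose, the force and the opening at its end, in the units of the state.
- readout.get_obs(): the state, without advancing time (a new reading comes with each control period).
- grab_frame(name): name is "scene" or "top" or "wrist"; returns the picture (400x640x3 uint8, red, green, blue); there is no depth.
- camera_model(name): a dict with "intrinsics" (3x3 intrinsics, pixels), "R" (3x3) and "t" (3): a world point X has camera coordinates R X + t. Camera axes: x right, y down, z forward; pixel columns grow to the right and rows downward; lengths in m; the calibration is good to about 2 mm. The wrist camera is an equidistant fisheye: a pixel r from the principal point sees the ray r / f radians off the axis. A picture is of the moment at which its call begins: read the wrist's pose just before it. camera_model takes no time and is no camera call; for the wrist camera it gives the pose at the moment of the call.
- r.hand_in(): hands the job in, once; it reports no verdict.
The state is a dict: "clock": time; "joints": joint angles; "qvel": joint speeds; "tau": joint torques, N m; "tcp_pos": TCP position; "orientation": TCP orientation; "contact_force": force on the tool from outside, world axes, zero at the start; "moment": the same for the moment, N m; "grip_width": finger opening in m.
Only numpy, scipy, OpenCV 4.12 (cv2) and the standard library are available. Lean on these libraries where they do the work, as an engineer would, in place of code of your own. Each camera call takes 0.05 s, during which the arm holds its last target.

## Working session

There is one attempt and no reset: what is moved stays moved. The work goes in short steps, Python scripts to look and compute and a tool call to move; the robot and the scene stay as the last step left them, time stands still between calls to the robot, and variables do not carry over. Pictures are saved under pics/ and viewed, and the job is handed in when it is done.

Besides the shell and the picture viewer there is one more tool, called after "Emit:" as name(argument=value, ...), one argument or row to a line, values as JSON. apply_moves: Moves the arm, as the interface text tells. Its arguments: {"type":"object","properties":{"deltas":{"type":"array"},"claw":{"type":"number"},"squeeze":{"type":"number"}},"required":["deltas"]}

```bash
mkdir -p pics; python3 - <<'E'
from bench import readout, grab_frame, camera_model, r
import cv2
o=readout.get_obs();print(o)
for n in("scene","top","wrist"):
    m=camera_model(n);print(n,m)
    cv2.imwrite(f"pics/{n}0.png",grab_frame(n)[:,:,::-1])
E
```

```text
{'clock': 0.0, 'joints': array([ 1.09193234,  0.47784359,  0.02230792,  1.55650035, -0.01148291,
        1.1093106 , -0.08308253]), 'qvel': array([ 0.00012207, -0.00248807,  0.00116472,  0.00037176,  0.00094715,
       -0.00200163,  0.00044738]), 'tau': array([ 1.49432581e-04, -5.96441245e+01,  1.60819151e+00, -2.81189328e+01,
        1.25406639e-02,  9.42642539e-03, -3.54675785e-05]), 'tcp_pos': array([ 0.2444863 , -0.62885486,  0.403675  ]), 'orientation': array([-3.08590636e+00, -5.78835117e-01,  7.84562021e-04]), 'contact_force': array([ 0.09950281, -0.43259681, -0.23506492]), 'moment': array([-0.05067335,  0.04564975, -0.01709837]), 'grip_width': 0.08515102764046341}
scene {'intrinsics': array([[443.41478382,   0.        , 320.88587457],
       [  0.        , 443.41478382, 198.00264757],
       [  0.        ,   0.        ,   1.        ]]), 'R': array([[-0.8702507 ,  0.49233822,  0.01633405],
       [ 0.36355706,  0.66428658, -0.65310766],
       [-0.33240035, -0.56242903, -0.75708889]]), 't': array([ 0.4762796 , -0.17267406,  1.119936  ])}
top {'intrinsics': array([[470.17866011,   0.        , 321.03803993],
       [  0.        , 470.17866011, 203.81561909],
       [  0.        ,   0.        ,   1.        ]]), 'R': array([[-0.02901269, -0.99948886,  0.0134272 ],
       [-0.99274615,  0.02724381, -0.11710191],
       [ 0.11667624, -0.01672724, -0.99302913]]), 't': array([0.03933235, 0.57775372, 0.93346284])}
wrist {'intrinsics': array([[309.70691629,   0.        , 317.64384076],
       [  0.        , 309.70691629, 199.96479836],
       [  0.        ,   0.        ,   1.        ]]), 'R': array([[ 0.36143549, -0.93239314, -0.00272504],
       [-0.89462465, -0.34761529,  0.28073179],
       [-0.26269966, -0.09902854, -0.95978239]]), 't': array([-0.67349082, -0.03618233,  0.38031427])}
```

View pics/scene0.png

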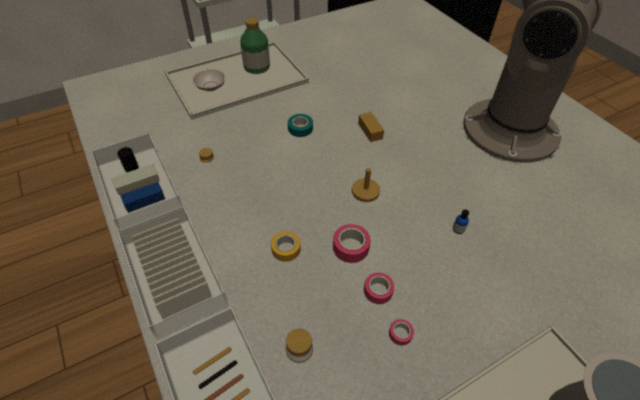

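View pics/top0.png

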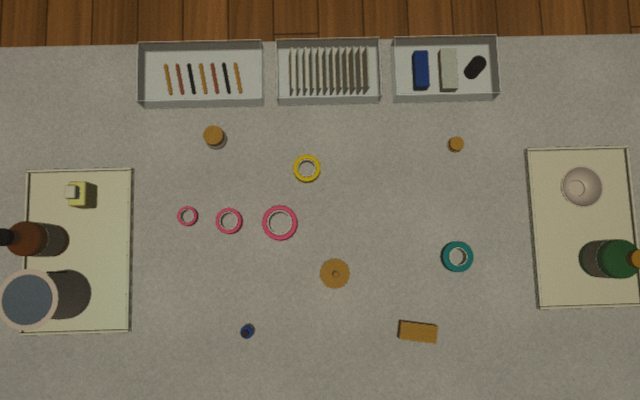

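View pics/wrist0.png

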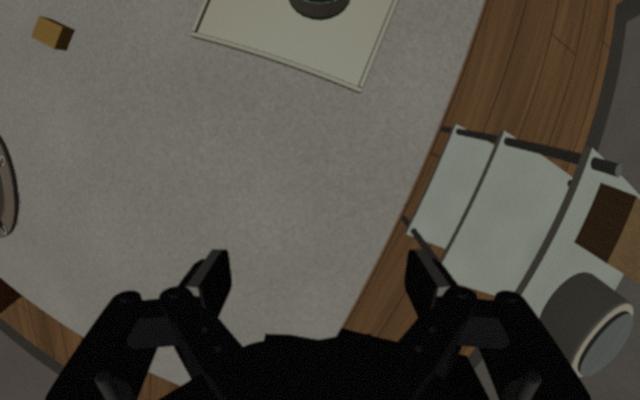

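Top view: the teal reel is at (457,256), the yellow at (306,168) and the post foot at (335,273). There are three pink rings, small at (187,216), middle at (229,221) and large at (280,223). The middle one should be the one meant, so I'll measure the diameters and confirm in a crop.

```bash
cat > h.py <<'E'
import numpy as np,cv2
from scipy.optimize import least_squares
from bench import readout, grab_frame, camera_model, r
def proj(m,X):
    c=np.asarray(X)@m["R"].T+m["t"];p=c@m["intrinsics"].T;return p[:,:2]/p[:,2:]
def back(m,uv,z):
    d=np.linalg.inv(m["intrinsics"])@np.array([uv[0],uv[1],1.]);C=-m["R"].T@m["t"];d=m["R"].T@d
    return C+d*(z-C[2])/d[2]
def fitring(m,mask,h=0.024,z0=0.,fixed=None):
    # silhouette of a cylinder (x,y,R): match hull area/centroid + moments
    cs,_=cv2.findContours(mask,cv2.RETR_EXTERNAL,cv2.CHAIN_APPROX_NONE)
    c=max(cs,key=cv2.contourArea);hull=cv2.convexHull(c).astype(np.float32)
    M=cv2.moments(hull);u=(M['m10']/M['m00'],M['m01']/M['m00'])
    a=np.linspace(0,2*np.pi,90)
    def f(p):
        P=np.concatenate([np.c_[p[0]+p[2]*np.cos(a),p[1]+p[2]*np.sin(a),0*a+zz] for zz in(z0,z0+h)])
        H=cv2.convexHull(proj(m,P).astype(np.float32));N=cv2.moments(H)
        per=cv2.arcLength(hull,True)
        return [N['m10']/N['m00']-u[0],N['m01']/N['m00']-u[1],np.sqrt(N['m00'])-np.sqrt(M['m00']+per/2)]
    b=back(m,u,z0+h/2)
    s=least_squares(f,[b[0],b[1],.028],x_scale=[.01]*3,diff_step=1e-3);return s.x,u
E
python3 - <<'E'
from h import *
for n in("top","scene"):
    im=cv2.imread(f"pics/{n}0.png");m=camera_model(n);hsv=cv2.cvtColor(im,cv2.COLOR_BGR2HSV)
    for nm,lo,hi in(("teal",(80,100,40),(100,255,255)),("pink",(160,110,60),(179,255,255)),("yel",(15,150,90),(32,255,255))):
        k=cv2.inRange(hsv,lo,hi)
        cnt,lab,st,ce=cv2.connectedComponentsWithStats(k)
        for i in range(1,cnt):
            if st[i,4]>60:
                x,u=fitring(m,(lab==i).astype(np.uint8)*255)
                print(n,nm,np.round(u,1),"xy",np.round(x[:2],4),"OD",round(2*x[2]*1000,1))
im=cv2.imread("pics/top0.png")
cv2.imwrite("pics/crop1.png",cv2.resize(im[190:300,160:360],None,fx=4,fy=4,interpolation=cv2.INTER_CUBIC))
im=cv2.imread("pics/scene0.png")
cv2.imwrite("pics/crop2.png",cv2.resize(im[160:210,340:400],None,fx=10,fy=10,interpolation=cv2.INTER_CUBIC))
E
```

```text
top teal [457.3 256.4] xy [ 0.4632 -0.2576] OD 59.8
top pink [279.4 222.3] xy [0.5445 0.1104] OD 71.9
top pink [186.8 215.6] xy [0.564  0.3034] OD 37.8
top pink [228.5 220.5] xy [0.5512 0.2166] OD 52.1
top yel [22.7 22.4] xy [0.9975 0.662 ] OD 64.5
top yel [60.8 22.6] xy [0.9952 0.5794] OD 77.5
top yel [84.7 21.6] xy [0.9964 0.5276] OD 49.6
top yel [107.1  24.4] xy [0.9889 0.4789] OD 30.8
top yel [169.7  20.6] xy [0.9945 0.3426] OD 64.3
top yel [205.   19.5] xy [0.9955 0.2654] OD 96.5
top yel [241.6  20.7] xy [0.991  0.1854] OD 41.0
top yel [260.5  20. ] xy [0.9917 0.1439] OD 64.6
top yel [286.   16.8] xy [0.9978 0.0879] OD 63.5
top yel [308.9  15.7] xy [0.9994 0.0374] OD 47.7
top yel [330.   18.5] xy [ 0.9918 -0.0091] OD 65.5
top yel [352.1  19.5] xy [ 0.9884 -0.0576] OD 56.9
top yel [380.6  18.3] xy [ 0.9897 -0.1207] OD 82.7
top yel [422.2  17.3] xy [ 0.9902 -0.213 ] OD 71.9
top yel [444.3  17.2] xy [ 0.9894 -0.2621] OD 46.7
top yel [463.4  15.8] xy [ 0.9917 -0.3049] OD 36.3
top yel [528.1  18.2] xy [ 0.983  -0.4487] OD 58.8
top yel [562.6  17. ] xy [ 0.9841 -0.5257] OD 87.8
top ye
[... 1559 characters left out ...]
2] xy [ 1.0715 -0.2271] OD 22.0
scene yel [285.1 243.5] xy [0.6545 0.0473] OD 49.5
scene yel [ 16.8 242.7] xy [ 1.1076 -0.2042] OD 17.6
scene yel [ 81.1 248.5] xy [ 1.0024 -0.1308] OD 16.4
scene yel [ 64.6 254. ] xy [ 1.0318 -0.1325] OD 23.0
scene yel [118.9 310.2] xy [0.9694 0.0342] OD 26.1
scene yel [298.5 340.8] xy [0.7228 0.2343] OD 35.6
scene yel [ 73.3 350.3] xy [1.0504 0.0702] OD 22.3
scene yel [212.1 360.2] xy [0.8596 0.1954] OD 17.0
scene yel [ 54.9 359.8] xy [1.0788 0.0724] OD 17.8
scene yel [ 11.9 377.5] xy [1.141  0.0693] OD 28.3
scene yel [ 45.  371.5] xy [1.0951 0.0844] OD 15.4
scene yel [ 28.6 372.6] xy [1.1177 0.0738] OD 16.1
scene yel [ 89.  380.5] xy [1.0377 0.1323] OD 19.0
```

View pics/crop1.png

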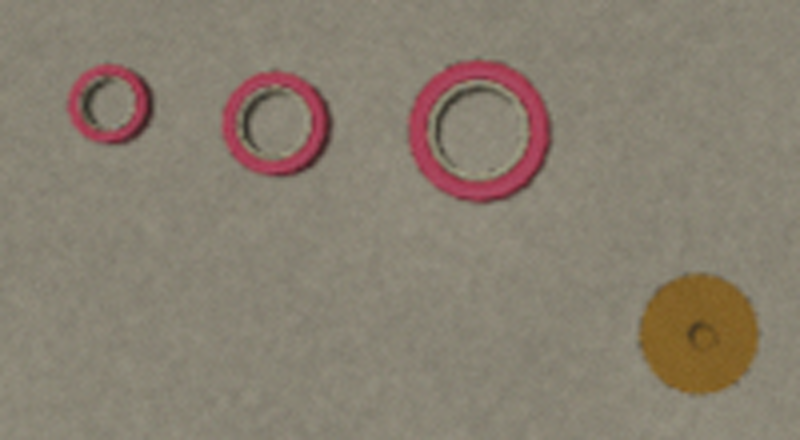

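View pics/crop2.png

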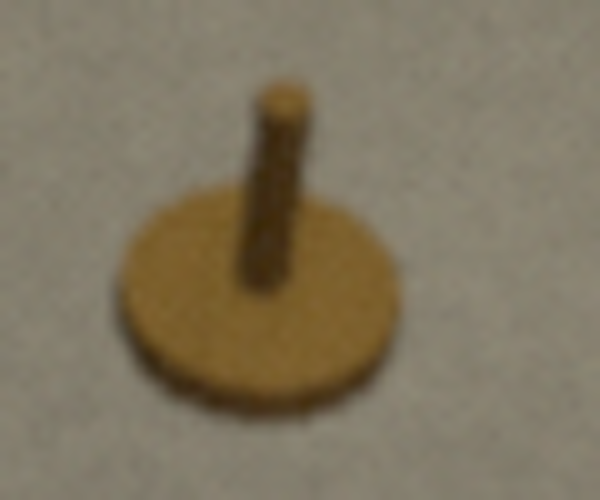

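Confirmed: the pink rings measure about 37, 52 and 72 mm, so the middle one at (228,221) matches 54 mm. The post tip in the top view is near (335.5,273.7). Next I'll refine the centres using top-face rays.

```bash
python3 - <<'E'
from h import *
mt=camera_model("top");ms=camera_model("scene")
c=lambda u,v,s,ox,oy:((u+.5)/s-.5+ox,(v+.5)/s-.5+oy)
print("foot top",back(mt,c(699,334,4,160,190),.012),"tip top",back(mt,c(703,336,4,160,190),.069))
print("foot sc",back(ms,c(261,290,10,340,160),.012),"tip sc",back(ms,c(284,103,10,340,160),.068), "foot ell",back(ms,c(261,291,10,340,160),.012))
print("pink top",back(mt,c(276,123,4,160,190),.024))
for n,uv in(("top",((457.3,256.4),(228.5,220.5),(306.2,168))),("scene",((300.1,122.6),(378.7,287.6),(285.1,243.5)))):
    m=camera_model(n)
    for q in uv: print(n,np.round(back(m,q,.024),4),np.round(back(m,q,.012),4))
im=cv2.imread("pics/scene0.png")
a=cv2.resize(im[105:145,280:320],None,fx=10,fy=10,interpolation=cv2.INTER_CUBIC)
b=cv2.resize(im[268:308,358:398],None,fx=10,fy=10,interpolation=cv2.INTER_CUBIC)
cv2.imwrite("pics/crop3.png",np.hstack([a,b]))
im=cv2.imread("pics/top0.png")
a=cv2.resize(im[236:276,437:477],None,fx=10,fy=10,interpolation=cv2.INTER_CUBIC)
b=cv2.resize(im[200:240,209:249],None,fx=10,fy=10,interpolation=cv2.INTER_CUBIC)
cv2.imwrite("pics/crop4.png",np.hstack([a,b]))
o=readout.get_obs();print(cv2.Rodrigues(o["orientation"])[0])
E
```

```text
foot top [ 0.43614288 -0.00074474  0.012     ] tip top [ 4.36842843e-01 -3.44064516e-04  6.90000000e-02]
foot sc [0.4366328  0.00181432 0.012     ] tip sc [ 4.35898116e-01 -4.11484219e-05  6.80000000e-02] foot ell [0.43679388 0.00205976 0.012     ]
pink top [0.55060825 0.21449796 0.024     ]
top [ 0.4631 -0.2544  0.024 ] [ 0.4631 -0.2581  0.012 ]
top [0.5504 0.2148 0.024 ] [0.5514 0.2169 0.012 ]
top [0.6562 0.0517 0.024 ] [0.6585 0.0519 0.012 ]
scene [ 0.4652 -0.2494  0.024 ] [ 0.4586 -0.2624  0.012 ]
scene [0.5542 0.2214 0.024 ] [0.5492 0.2165 0.012 ]
scene [0.6579 0.0551 0.024 ] [0.6547 0.0473 0.012 ]
[[ 9.32012619e-01  3.62425270e-01 -6.33395289e-04]
 [ 3.62425799e-01 -9.32011778e-01  1.25930866e-03]
 [-1.33926590e-04 -1.40325035e-03 -9.99999006e-01]]
```

View pics/crop3.png

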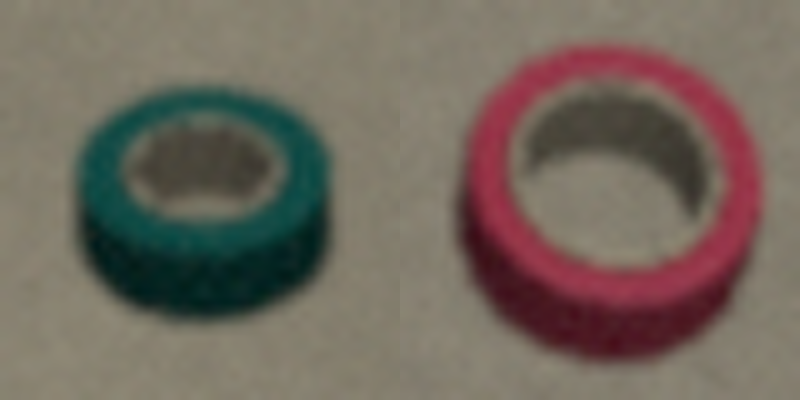

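View pics/crop4.png

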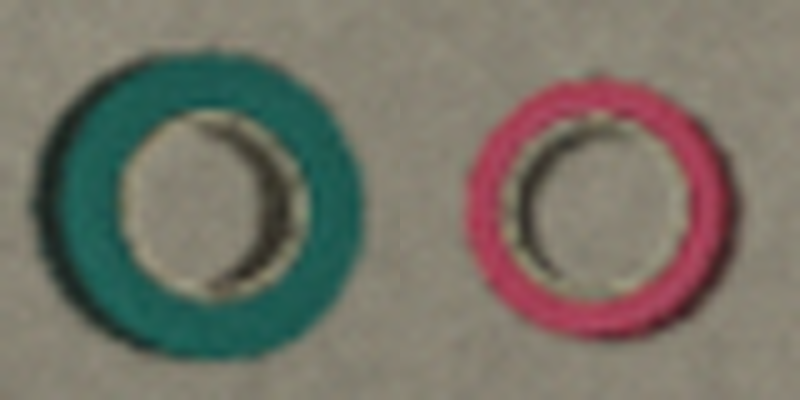

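Scene crop: the top-face centres are at (205,168) for teal and (212,175) for pink. Top crop: teal (212,206), pink (198,208).

```bash
python3 - <<'E'
from h import *
mt=camera_model("top");ms=camera_model("scene")
c=lambda u,v,s,ox,oy:((u+.5)/s-.5+ox,(v+.5)/s-.5+oy)
print("teal",back(mt,c(212,206,10,437,236),.024),back(ms,c(205,168,10,280,105),.024))
print("pink",back(mt,c(198,208,10,209,200),.024),back(ms,c(212,175,10,358,268),.024))
E
```

```text
teal [ 0.46360362 -0.25538593  0.024     ] [ 0.46309442 -0.25370066  0.024     ]
pink [0.5506758  0.21506348 0.024     ] [0.55120773 0.21721224 0.024     ]
```

Teal is at about (0.4634,-0.2546), pink at (0.551,0.216) and the post at (0.4365,0.0003). Moving above teal with the jaws radial.

Emit:
apply_moves(
  deltas=[
    {"xyz": [0.0183,0.0312,-0.0087],"turn": 0.0582},
    {"xyz": [0.0183,0.0312,-0.0087],"turn": 0.0582},
    {"xyz": [0.0183,0.0312,-0.0087],"turn": 0.0582},
    {"xyz": [0.0183,0.0312,-0.0087],"turn": 0.0582},
    {"xyz": [0.0183,0.0312,-0.0087],"turn": 0.0582},
    {"xyz": [0.0183,0.0312,-0.0087],"turn": 0.0582},
    {"xyz": [0.0183,0.0312,-0.0087],"turn": 0.0582},
    {"xyz": [0.0183,0.0312,-0.0087],"turn": 0.0582},
    {"xyz": [0.0183,0.0312,-0.0087],"turn": 0.0582},
    {"xyz": [0.0183,0.0312,-0.0087],"turn": 0.0582},
    {"xyz": [0.0183,0.0312,-0.0087],"turn": 0.0582},
    {"xyz": [0.0183,0.0312,-0.0087],"turn": 0.0582},
  ],
  claw=-1,
  squeeze=40,
)

```text
clock: 1.15
tcp_pos: [0.4647, -0.2532, 0.2999]
orientation: [2.701, 1.604, 0.0]
contact_force: [0.7, -0.9, -0.2]
grip_width: 0.0854
```

Emit:
apply_moves(
  deltas=[
    {"xyz": [0,0,0],"turn": 0},
    {"xyz": [0,0,0],"turn": 0},
  ],
)

```text
clock: 1.32
tcp_pos: [0.4652, -0.2523, 0.2997]
orientation: [-2.698, -1.607, -0.0]
contact_force: [-0.8, -0.8, -1.2]
grip_width: 0.0852
```

```bash
python3 - <<'E'
from h import *
o=readout.get_obs();print(o["clock"],o["tcp_pos"],o["joints"],cv2.Rodrigues(o["orientation"])[0])
cv2.imwrite("pics/w1.png",grab_frame("wrist")[:,:,::-1])
E
```

```text
1.3167 [ 0.46516597 -0.25233707  0.29973645] [ 0.59838624  0.38508754 -0.26788324  1.98434327  0.13879219  0.79068005
 -0.24535991] [[ 4.76432500e-01  8.79210726e-01 -7.55859183e-04]
 [ 8.79210587e-01 -4.76431188e-01  1.43784325e-03]
 [ 9.04052322e-04 -1.34959465e-03 -9.99998681e-01]]
```

View pics/w1.png

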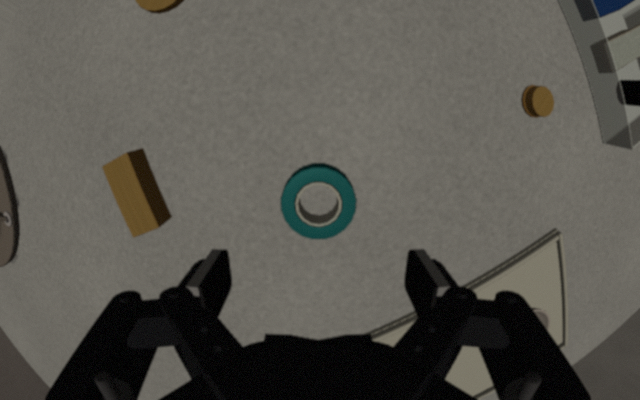

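Wrist view: teal's top face is centred near (319,201). I'll measure it from there too.

```bash
cat >> h.py <<'E'
def wback(m,uv,z):
    K=m["intrinsics"];d=np.array([(uv[0]-K[0,2])/K[0,0],(uv[1]-K[1,2])/K[1,1]]);th=np.hypot(*d)
    s=np.sin(th)/th if th>1e-9 else 1.;v=np.array([d[0]*s,d[1]*s,np.cos(th)])
    C=-m["R"].T@m["t"];v=m["R"].T@v;return C+v*(z-C[2])/v[2]
def wcent(im,lo,hi,z,m):
    k=cv2.inRange(cv2.cvtColor(im,cv2.COLOR_BGR2HSV),lo,hi);cs,_=cv2.findContours(k,0,cv2.CHAIN_APPROX_NONE)
    c=max(cs,key=cv2.contourArea)[:,0]
    P=np.array([wback(m,p,z)[:2] for p in c]).astype(np.float32)
    return P
E
python3 - <<'E'
from h import *
m=camera_model("wrist")
im=cv2.imread("pics/w1.png")
for lo in(40,80,100):
    P=wcent(im,(80,100,lo),(100,255,255),.024,m);print(lo,cv2.minEnclosingCircle(P),cv2.fitEllipse(P))
cv2.imwrite("pics/w1c.png",cv2.resize(im[150:250,270:370],None,fx=6,fy=6,interpolation=cv2.INTER_CUBIC))
E
```

```text
40 ((0.4626683294773102, -0.2568800151348114), 0.031368765980005264) ((0.46265146136283875, -0.25685545802116394), (0.06058806553483009, 0.06163232773542404), 151.94772338867188)
80 ((0.4683681130409241, -0.2303498238325119), 0.00805916078388691) ((0.4679410457611084, -0.23031681776046753), (0.0034339078702032566, 0.01379301492124796), 80.31676483154297)Traceback (most recent call last):
  File "<stdin>", line 5, in <module>
  File "h.py", line 28, in wcent
    c=max(cs,key=cv2.contourArea)[:,0]
      ~~~^^^^^^^^^^^^^^^^^^^^^^^^
ValueError: max() iterable argument is empty
```

Emit:
apply_moves(
  deltas=[
    {"xyz": [-0.0011,-0.0018,-0.025],"turn": 0},
    {"xyz": [-0.0011,-0.0017,-0.025],"turn": 0},
    {"xyz": [0,0,-0.025],"turn": 0},
    {"xyz": [0,0,-0.025],"turn": 0},
    {"xyz": [0,0,-0.01],"turn": 0},
    {"xyz": [0,0,0],"turn": 0},
  ],
)

```text
clock: 1.87
tcp_pos: [0.4604, -0.2591, 0.1884]
orientation: [-2.702, -1.596, 0.005]
contact_force: [-0.7, 0.7, -0.6]
grip_width: 0.0856
```

```bash
python3 - <<'E'
from h import *
o=readout.get_obs();print(o["clock"],o["tcp_pos"],o["contact_force"])
a=grab_frame("scene")[:,:,::-1];b=grab_frame("wrist")[:,:,::-1]
cv2.imwrite("pics/s2.png",cv2.resize(a[70:170,230:370],None,fx=5,fy=5,interpolation=cv2.INTER_CUBIC))
cv2.imwrite("pics/w2.png",b)
E
```

```text
1.8667 [ 0.4604269  -0.25914323  0.18835204] [-0.72557736  0.66488979 -0.62032939]
```

View pics/s2.png

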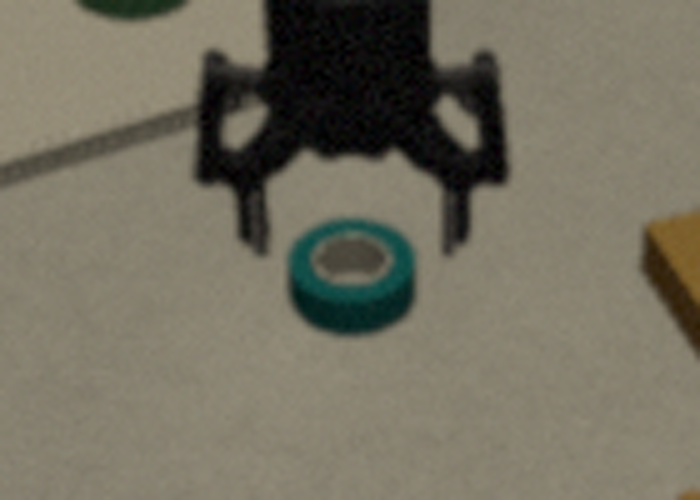

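View pics/w2.png

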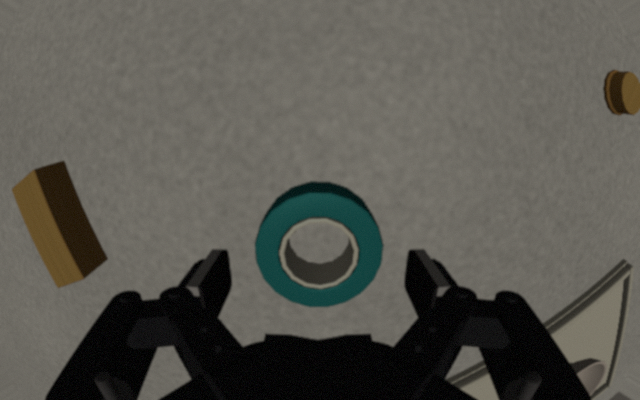

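Scene crop: the fingertips are at about (260,250) and (450,250), still high beside the reel. I'll compute their height.

```bash
python3 - <<'E'
from h import *
m=camera_model("scene");o=readout.get_obs();print(o["tcp_pos"],o["clock"])
for s in(1,-1):
  for z in(0.005,.01,.015,.02,.025,.03):
    p=o["tcp_pos"]+s*.046*np.array([.879,-.476,0]);p[2]=z;u=proj(m,p[None])[0];print(s,z,(u-[230,70])*5)
m=camera_model("wrist");P=wcent(cv2.imread("pics/w2.png"),(80,100,40),(100,255,255),.024,m);print(cv2.fitEllipse(P))
E
```

```text
[ 0.46199726 -0.25912082  0.19092812] 1.9667
1 0.005 [255.71827648 279.67103197]
1 0.01 [255.20066156 271.8733824 ]
1 0.015 [254.67948288 264.02204613]
1 0.02 [254.15470349 256.11646681]
1 0.025 [253.62628596 248.15608036]
1 0.03 [253.09419231 240.14031485]
-1 0.005 [439.84272965 279.78315335]
-1 0.01 [439.95655497 272.00176039]
-1 0.015 [440.07116237 264.1669021 ]
-1 0.02 [440.18655994 256.27802554]
-1 0.025 [440.30275589 248.33457013]
-1 0.03 [440.41975852 240.3359675 ]
((0.46430277824401855, -0.25543493032455444), (0.06172478571534157, 0.06232387572526932), 154.91159057617188)
```

Emit:
apply_moves(
  deltas=[
    {"xyz": [0,0,0],"turn": 0},
  ],
)

```text
clock: 2.05
tcp_pos: [0.4625, -0.259, 0.1917]
orientation: [2.702, 1.598, 0.002]
contact_force: [-0.2, -0.5, 0.5]
grip_width: 0.0855
```

Emit:
apply_moves(
  deltas=[
    {"xyz": [0.0005,0.0015,-0.006],"turn": 0},
    {"xyz": [0.0005,0.0015,-0.006],"turn": 0},
    {"xyz": [0,0,-0.0055],"turn": 0},
    {"xyz": [0,0,0],"turn": 0},
    {"xyz": [0,0,0],"turn": 0},
  ],
)

```text
clock: 2.47
tcp_pos: [0.4628, -0.255, 0.1724]
orientation: [-2.702, -1.601, 0.001]
contact_force: [0.3, 0.1, 0.5]
grip_width: 0.0855
```

Emit:
apply_moves(
  deltas=[
    {"xyz": [0,0,0],"turn": 0},
    {"xyz": [0,0,0],"turn": 0},
    {"xyz": [0,0,0],"turn": 0},
    {"xyz": [0,0,0],"turn": 0},
    {"xyz": [0,0,0],"turn": 0},
    {"xyz": [0,0,0],"turn": 0},
    {"xyz": [0,0,0],"turn": 0},
    {"xyz": [0,0,0],"turn": 0},
  ],
  claw=1,
  squeeze=40,
)

```text
clock: 3.13
tcp_pos: [0.4631, -0.2552, 0.1735]
orientation: [2.703, 1.601, 0.0]
contact_force: [-1.2, 1.7, 4.7]
grip_width: 0.0625
```

```bash
python3 - <<'E'
from h import *
o=readout.get_obs();print(o["clock"],o["tcp_pos"],o["contact_force"],o["grip_width"])
a=grab_frame("scene")[:,:,::-1];b=grab_frame("wrist")[:,:,::-1]
cv2.imwrite("pics/s3.png",cv2.resize(a[70:170,230:370],None,fx=5,fy=5,interpolation=cv2.INTER_CUBIC))
cv2.imwrite("pics/w3.png",b)
E
```

```text
3.1333 [ 0.46312317 -0.25523951  0.17348813] [-1.24661292  1.68870699  4.65025393] 0.06248953278330623
```

View pics/s3.png

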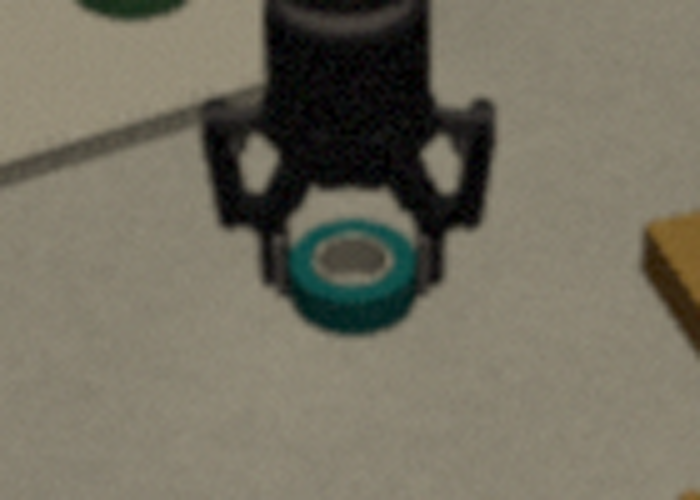

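View pics/w3.png

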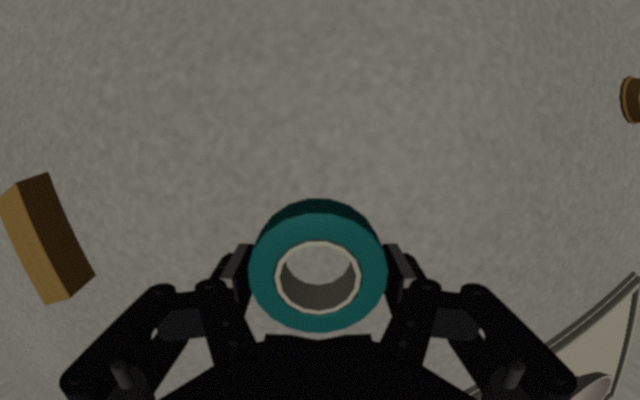

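Gripped, opening 62.5 mm. Lifting and carrying it over to the post.

Emit:
apply_moves(
  deltas=[
    {"xyz": [0,0,0.02],"turn": 0},
    {"xyz": [0,0,0.03],"turn": 0},
    {"xyz": [0,0,0.03],"turn": 0},
    {"xyz": [0,0,0.03],"turn": 0},
    {"xyz": [-0.0033,0.0319,0],"turn": 0.062},
    {"xyz": [-0.0033,0.0319,0],"turn": 0.062},
    {"xyz": [-0.0033,0.0319,0],"turn": 0.062},
    {"xyz": [-0.0033,0.0319,0],"turn": 0.062},
    {"xyz": [-0.0033,0.0319,0],"turn": 0.062},
    {"xyz": [-0.0033,0.0319,0],"turn": 0.062},
    {"xyz": [-0.0033,0.0319,0],"turn": 0.062},
    {"xyz": [-0.0033,0.0319,0],"turn": 0.062},
  ],
)

```text
clock: 4.23
tcp_pos: [0.4361, 0.0013, 0.2831]
orientation: [2.224, 2.218, 0.0]
contact_force: [1.1, -0.2, -1.6]
grip_width: 0.0623
```

Emit:
apply_moves(
  deltas=[
    {"xyz": [0,0,0],"turn": 0},
    {"xyz": [0,0,0],"turn": 0},
    {"xyz": [0,0,0],"turn": 0},
    {"xyz": [0,0,0],"turn": 0},
  ],
)

```text
clock: 4.57
tcp_pos: [0.4367, -0.0012, 0.2828]
orientation: [2.23, 2.212, -0.001]
contact_force: [0.7, -0.5, -0.6]
grip_width: 0.0628
```

```bash
python3 - <<'E'
from h import *
o=readout.get_obs();print(o["clock"],o["tcp_pos"],o["contact_force"],o["grip_width"],o["joints"])
m=camera_model("wrist");b=grab_frame("wrist")[:,:,::-1];a=grab_frame("scene")[:,:,::-1]
cv2.imwrite("pics/s4.png",cv2.resize(a[90:240,290:450],None,fx=4,fy=4,interpolation=cv2.INTER_CUBIC))
cv2.imwrite("pics/w4.png",b)
zt=o["tcp_pos"][2]-.1735+.024
P=wcent(cv2.imread("pics/w4.png"),(80,100,40),(100,255,255),zt,m);print(cv2.fitEllipse(P),zt)
E
```

```text
4.5667 [ 0.43666059 -0.00118206  0.28277371] [ 0.74068645 -0.46512907 -0.62647615] 0.06276552513255158 [ 0.27788759  0.30330577 -0.47871489  2.18895866  0.21771498  0.69360457
 -0.35844803]
((0.43651506304740906, -0.0005881058750674129), (0.06174095720052719, 0.0621071383357048), 78.9908447265625) 0.13327370556850207
```

View pics/s4.png

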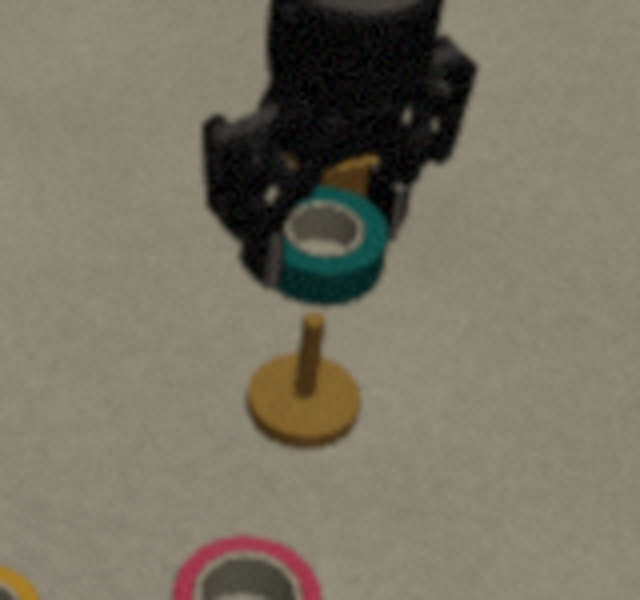

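View pics/w4.png

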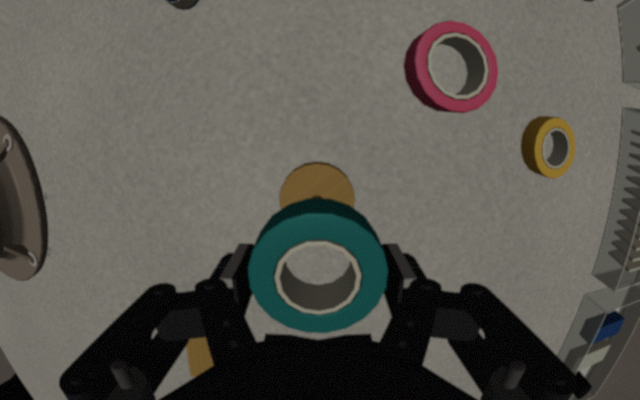

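The ring centre is about (0.4365,-0.0006), which puts it on the post axis. Lowering.

Emit:
apply_moves(
  deltas=[
    {"xyz": [0,0.0005,-0.012],"turn": 0},
    {"xyz": [0,0,-0.012],"turn": 0},
    {"xyz": [0,0,-0.012],"turn": 0},
    {"xyz": [0,0,-0.014],"turn": 0},
    {"xyz": [0,0,-0.014],"turn": 0},
    {"xyz": [0,0,-0.014],"turn": 0},
    {"xyz": [0,0,-0.01],"turn": 0},
    {"xyz": [0,0,0],"turn": 0},
    {"xyz": [0,0,0],"turn": 0},
  ],
)

```text
clock: 5.42
tcp_pos: [0.4365, 0.0001, 0.1946]
orientation: [-2.228, -2.214, 0.002]
contact_force: [-0.7, -0.7, -0.0]
grip_width: 0.0629
```

```bash
python3 - <<'E'
from h import *
o=readout.get_obs();print(o["clock"],o["tcp_pos"],o["contact_force"],o["grip_width"])
a=grab_frame("scene")[:,:,::-1]
cv2.imwrite("pics/s5.png",cv2.resize(a[90:240,290:450],None,fx=4,fy=4,interpolation=cv2.INTER_CUBIC))
E
```

```text
5.4167 [4.36525978e-01 1.13369281e-04 1.94552386e-01] [-0.72534602 -0.66494262 -0.0137162 ] 0.06287080860288095
```

View pics/s5.png

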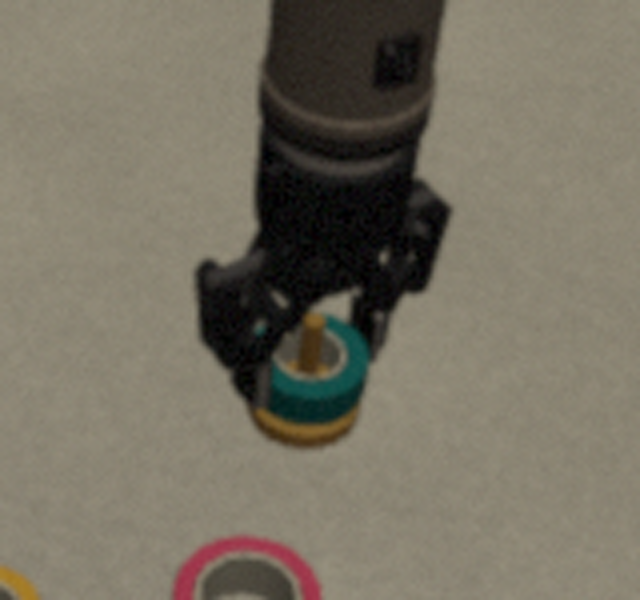

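The post passes centrally through teal's bore, with its tip at crop (313,320). Lowering the last 8 mm, then releasing.

Emit:
apply_moves(
  deltas=[
    {"xyz": [0,0,-0.004],"turn": 0},
    {"xyz": [0,0,-0.004],"turn": 0},
    {"xyz": [0,0,0],"turn": 0},
    {"xyz": [0,0,0],"turn": 0},
    {"xyz": [0,0,0],"turn": 0},
  ],
)

```text
clock: 5.88
tcp_pos: [0.4366, 0.0005, 0.1869]
orientation: [2.227, 2.215, 0.0]
contact_force: [0.3, 0.8, -0.3]
grip_width: 0.0628
```

Emit:
apply_moves(
  deltas=[
    {"xyz": [0,0,0],"turn": 0},
    {"xyz": [0,0,0],"turn": 0},
    {"xyz": [0,0,0],"turn": 0},
    {"xyz": [0,0,0],"turn": 0},
    {"xyz": [0,0,0],"turn": 0},
    {"xyz": [0,0,0],"turn": 0},
  ],
  claw=-1,
)

```text
clock: 6.38
tcp_pos: [0.4366, 0.0005, 0.1868]
orientation: [2.228, 2.215, 0.0]
contact_force: [0.2, 0.3, -0.7]
grip_width: 0.0855
```

Emit:
apply_moves(
  deltas=[
    {"xyz": [0,0,0.02],"turn": 0},
    {"xyz": [0,0,0.025],"turn": 0},
    {"xyz": [0,0,0.025],"turn": 0},
    {"xyz": [0,0,0.025],"turn": 0},
    {"xyz": [0,0,0.02],"turn": 0},
  ],
)

```text
clock: 6.8
tcp_pos: [0.4366, 0.0006, 0.3035]
orientation: [2.227, 2.215, 0.001]
contact_force: [0.3, -0.5, 0.8]
grip_width: 0.0853
```

```bash
python3 - <<'E'
from h import *
o=readout.get_obs();print(o["clock"],o["tcp_pos"],o["contact_force"],o["grip_width"])
a=grab_frame("scene")[:,:,::-1]
cv2.imwrite("pics/s6.png",cv2.resize(a[90:240,290:450],None,fx=4,fy=4,interpolation=cv2.INTER_CUBIC))
E
```

```text
6.8 [0.43662482 0.00057225 0.30348972] [ 0.25999162 -0.47750846  0.75602791] 0.08527453313894888
```

View pics/s6.png

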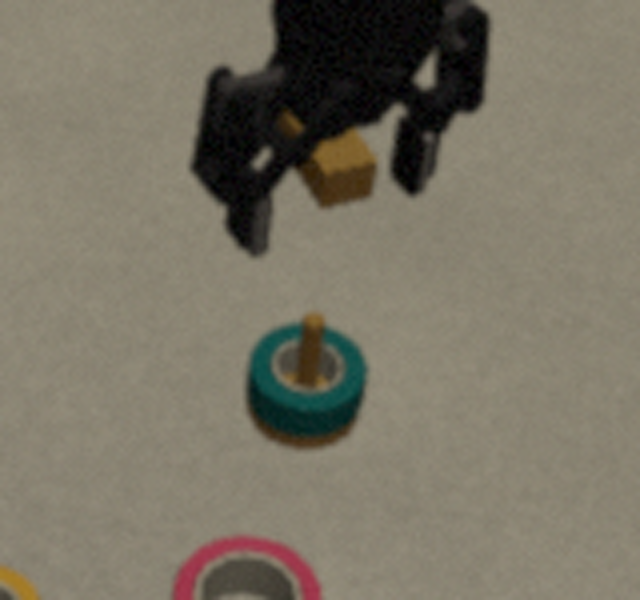

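Teal is home and flat, with the post centred in its bore. Moving to the middle pink reel.

Emit:
apply_moves(
  deltas=[
    {"xyz": [0.0143,0.0269,0],"turn": 0.0468},
    {"xyz": [0.0143,0.0269,0],"turn": 0.0468},
    {"xyz": [0.0143,0.0269,0],"turn": 0.0468},
    {"xyz": [0.0143,0.0269,0],"turn": 0.0468},
    {"xyz": [0.0143,0.0269,0],"turn": 0.0468},
    {"xyz": [0.0143,0.0269,0],"turn": 0.0468},
    {"xyz": [0.0143,0.0269,0],"turn": 0.0468},
    {"xyz": [0.0143,0.0269,0],"turn": 0.0468},
    {"xyz": [0,0,0],"turn": 0},
    {"xyz": [0,0,0],"turn": 0},
    {"xyz": [0,0,0],"turn": 0},
    {"xyz": [0,0,0],"turn": 0},
  ],
)

```text
clock: 7.85
tcp_pos: [0.5507, 0.2143, 0.3014]
orientation: [1.779, 2.589, -0.003]
contact_force: [0.7, 0.8, 0.2]
grip_width: 0.0855
```

```bash
python3 - <<'E'
from h import *
o=readout.get_obs();print(o["clock"],o["tcp_pos"],cv2.Rodrigues(o["orientation"])[0][:,1])
m=camera_model("wrist");b=grab_frame("wrist")[:,:,::-1].copy()
cv2.imwrite("pics/w7.png",b)
k=cv2.inRange(cv2.cvtColor(b,cv2.COLOR_BGR2HSV),(160,110,60),(179,255,255));cs,_=cv2.findContours(k,0,cv2.CHAIN_APPROX_NONE)
for c in cs:
    if cv2.contourArea(c)>300:
        print(c[:,0].mean(0),cv2.fitEllipse(np.array([wback(m,p,.024)[:2] for p in c[:,0]]).astype(np.float32)))
E
```

```text
7.85 [0.55067326 0.21425346 0.30136527] [ 0.93337462  0.35890122 -0.00131797]
[270.50761421 295.17766497] ((0.543112576007843, 0.10609693825244904), (0.07226242870092392, 0.07385007292032242), 13.750426292419434)
[318.38461538 193.57142857] ((0.5496991276741028, 0.21724344789981842), (0.05124348774552345, 0.053051117807626724), 23.677791595458984)
[371.02985075 104.07462687] ((0.5620405673980713, 0.3025018274784088), (0.037484798580408096, 0.038702648133039474), 118.18785095214844)
```

View pics/w7.png

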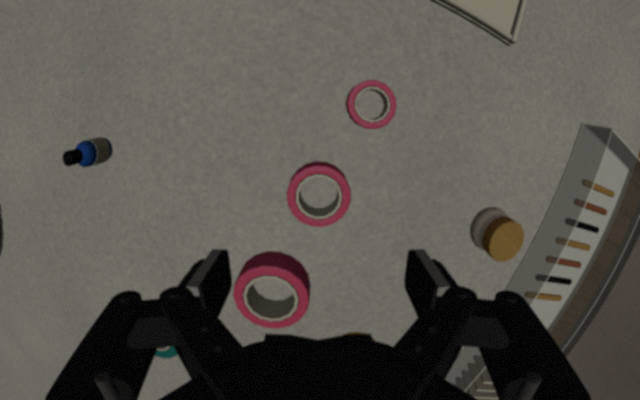

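The middle ring (53 mm) is at (318,194) in the wrist view, about (0.550,0.2168). Descending on it.

Emit:
apply_moves(
  deltas=[
    {"xyz": [0,0.0012,-0.025],"turn": 0},
    {"xyz": [0,0.0012,-0.025],"turn": 0},
    {"xyz": [0,0,-0.025],"turn": 0},
    {"xyz": [0,0,-0.02],"turn": 0},
    {"xyz": [0,0,-0.015],"turn": 0},
    {"xyz": [0,0,-0.01],"turn": 0},
    {"xyz": [0,0,-0.006],"turn": 0},
    {"xyz": [0,0,0],"turn": 0},
    {"xyz": [0,0,0],"turn": 0},
    {"xyz": [0,0,0],"turn": 0},
  ],
)

```text
clock: 8.73
tcp_pos: [0.5514, 0.2182, 0.1769]
orientation: [1.776, 2.59, 0.002]
contact_force: [-0.7, 0.0, 0.3]
grip_width: 0.0855
```

```bash
python3 - <<'E'
from h import *
o=readout.get_obs();print(o["clock"],o["tcp_pos"],o["contact_force"])
b=grab_frame("wrist")[:,:,::-1].copy()
cv2.imwrite("pics/w8.png",b)
E
```

```text
8.7333 [0.55144208 0.21820511 0.17687762] [-0.6662904   0.04445311  0.33839697]
```

View pics/w8.png

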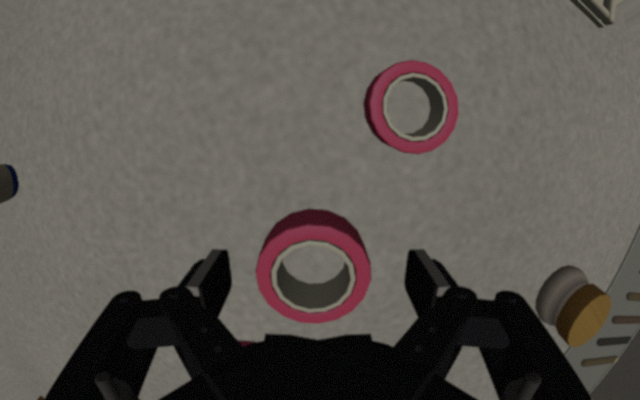

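The middle pink ring (314,275) sits centred between the pads. Closing.

Emit:
apply_moves(
  deltas=[
    {"xyz": [0,-0.001,0],"turn": 0},
    {"xyz": [0,0,0],"turn": 0},
    {"xyz": [0,0,0],"turn": 0},
    {"xyz": [0,0,0],"turn": 0},
    {"xyz": [0,0,0],"turn": 0},
    {"xyz": [0,0,0],"turn": 0},
    {"xyz": [0,0,0],"turn": 0},
    {"xyz": [0,0,0],"turn": 0},
    {"xyz": [0,0,0],"turn": 0},
    {"xyz": [0,0,0],"turn": 0},
  ],
  claw=1,
)

```text
clock: 9.62
tcp_pos: [0.5512, 0.2171, 0.1767]
orientation: [1.776, 2.59, 0.0]
contact_force: [-0.8, -1.1, 6.2]
grip_width: 0.0528
```

Emit:
apply_moves(
  deltas=[
    {"xyz": [0,0,0.02],"turn": 0},
    {"xyz": [0,0,0.03],"turn": 0},
    {"xyz": [0,0,0.03],"turn": 0},
    {"xyz": [0,0,0.035],"turn": 0},
  ],
)

```text
clock: 9.95
tcp_pos: [0.5504, 0.2168, 0.2911]
orientation: [-1.775, -2.59, 0.003]
contact_force: [0.5, -0.0, -0.1]
grip_width: 0.0529
```

Emit:
apply_moves(
  deltas=[
    {"xyz": [-0.0143,-0.027,0],"turn": -0.0468},
    {"xyz": [-0.0143,-0.027,0],"turn": -0.0468},
    {"xyz": [-0.0143,-0.027,0],"turn": -0.0468},
    {"xyz": [-0.0143,-0.027,0],"turn": -0.0468},
    {"xyz": [-0.0143,-0.027,0],"turn": -0.0468},
    {"xyz": [-0.0143,-0.027,0],"turn": -0.0468},
    {"xyz": [-0.0143,-0.027,0],"turn": -0.0468},
    {"xyz": [-0.0143,-0.027,0],"turn": -0.0468},
    {"xyz": [0,0,0],"turn": 0},
    {"xyz": [0,0,0],"turn": 0},
    {"xyz": [0,0,0],"turn": 0},
    {"xyz": [0,0,0],"turn": 0},
  ],
)

```text
clock: 10.95
tcp_pos: [0.4372, 0.0021, 0.2911]
orientation: [2.225, 2.217, 0.002]
contact_force: [-0.0, 0.4, -0.4]
grip_width: 0.0527
```

```bash
python3 - <<'E'
from h import *
o=readout.get_obs();print(o["clock"],o["tcp_pos"],o["contact_force"],o["grip_width"])
m=camera_model("wrist");b=grab_frame("wrist")[:,:,::-1].copy();a=grab_frame("scene")[:,:,::-1]
cv2.imwrite("pics/w9.png",b)
cv2.imwrite("pics/s9.png",cv2.resize(a[90:240,290:450],None,fx=4,fy=4,interpolation=cv2.INTER_CUBIC))
zt=o["tcp_pos"][2]-.1765+.024;print(zt)
k=cv2.inRange(cv2.cvtColor(b,cv2.COLOR_BGR2HSV),(160,110,60),(179,255,255));cs,_=cv2.findContours(k,0,cv2.CHAIN_APPROX_NONE)
for c in cs:
    if cv2.contourArea(c)>300:
        print(c[:,0].mean(0),cv2.fitEllipse(np.array([wback(m,p,zt)[:2] for p in c[:,0]]).astype(np.float32)))
E
```

```text
10.95 [0.43719323 0.0020678  0.29110263] [-0.03609094  0.43829186 -0.37638136] 0.05266692011799187
0.1386026271541497
[315.23876404 263.55617978] ((0.43714338541030884, 0.0031547322869300842), (0.05197621136903763, 0.053794894367456436), 15.249354362487793)
[450.25104603  72.35564854] ((0.49331793189048767, 0.09272975474596024), (0.037312913686037064, 0.03788797929883003), 99.86250305175781)
```

View pics/s9.png

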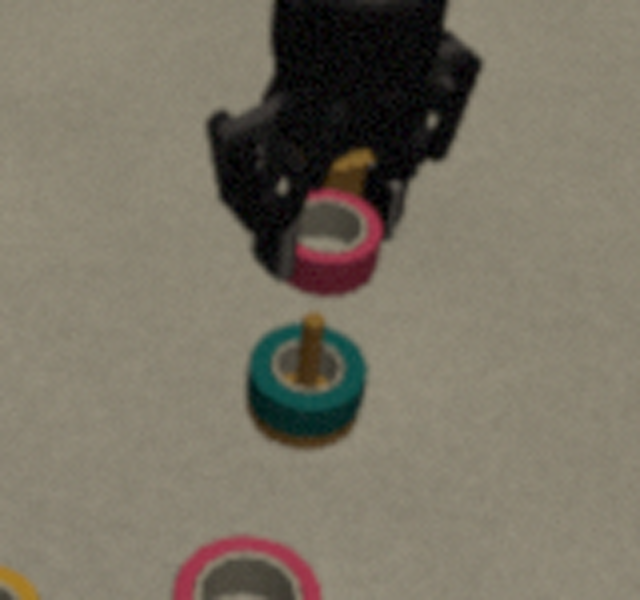

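View pics/w9.png

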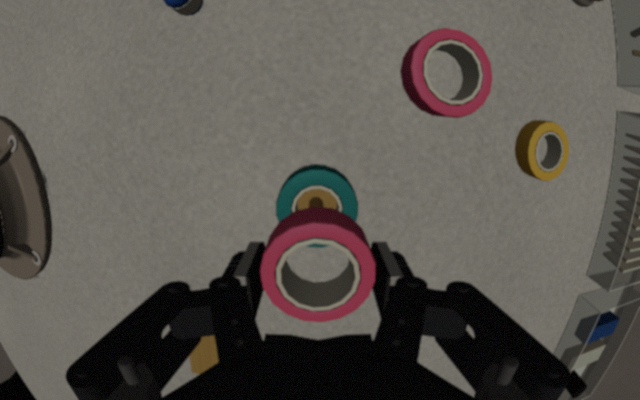

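Pink is held at about (0.4371,0.0031), so I'll correct by (-0.5,-2.5) mm and lower it to just above teal.

Emit:
apply_moves(
  deltas=[
    {"xyz": [-0.0005,-0.0025,-0.004],"turn": 0},
    {"xyz": [0,0,-0.012],"turn": 0},
    {"xyz": [0,0,-0.012],"turn": 0},
    {"xyz": [0,0,-0.014],"turn": 0},
    {"xyz": [0,0,-0.014],"turn": 0},
    {"xyz": [0,0,-0.01],"turn": 0},
    {"xyz": [0,0,-0.005],"turn": 0},
    {"xyz": [0,0,0],"turn": 0},
    {"xyz": [0,0,0],"turn": 0},
    {"xyz": [0,0,0],"turn": 0},
  ],
)

```text
clock: 11.88
tcp_pos: [0.4364, -0.0013, 0.2203]
orientation: [2.227, 2.215, 0.001]
contact_force: [-0.9, -0.1, 0.5]
grip_width: 0.0528
```

```bash
python3 - <<'E'
from h import *
o=readout.get_obs();print(o["clock"],o["tcp_pos"],o["contact_force"],o["grip_width"])
a=grab_frame("scene")[:,:,::-1]
cv2.imwrite("pics/s10.png",cv2.resize(a[90:240,290:450],None,fx=4,fy=4,interpolation=cv2.INTER_CUBIC))
E
```

```text
11.8833 [ 0.43644345 -0.00130434  0.22029077] [-0.91709666 -0.05870016  0.45211784] 0.05282182784060601
```

View pics/s10.png

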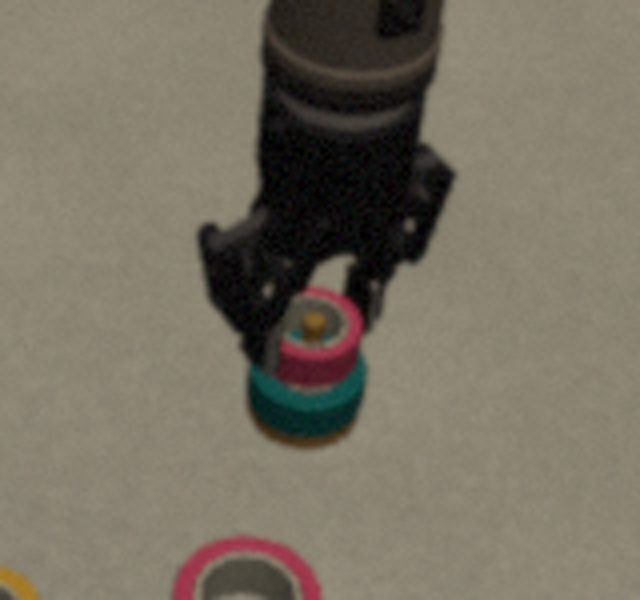

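The post is inside pink's bore and pink hovers about 8 mm above teal. Lowering about 7 mm and releasing.

Emit:
apply_moves(
  deltas=[
    {"xyz": [0,0,-0.0035],"turn": 0},
    {"xyz": [0,0,-0.0035],"turn": 0},
    {"xyz": [0,0,0],"turn": 0},
    {"xyz": [0,0,0],"turn": 0},
    {"xyz": [0,0,0],"turn": 0},
  ],
)

```text
clock: 12.35
tcp_pos: [0.436, -0.0014, 0.2128]
orientation: [-2.228, -2.215, 0.0]
contact_force: [-0.5, 0.1, -0.0]
grip_width: 0.0526
```

Emit:
apply_moves(
  deltas=[
    {"xyz": [0,0,0],"turn": 0},
    {"xyz": [0,0,0],"turn": 0},
    {"xyz": [0,0,0],"turn": 0},
    {"xyz": [0,0,0],"turn": 0},
    {"xyz": [0,0,0],"turn": 0},
    {"xyz": [0,0,0],"turn": 0},
    {"xyz": [0,0,0],"turn": 0},
  ],
  claw=-1,
)

```text
clock: 12.93
tcp_pos: [0.4361, -0.0014, 0.2128]
orientation: [2.228, 2.215, 0.0]
contact_force: [-0.3, -0.2, 0.1]
grip_width: 0.0856
```

Emit:
apply_moves(
  deltas=[
    {"xyz": [0,0,0.015],"turn": 0},
    {"xyz": [0,0,0.025],"turn": 0},
    {"xyz": [0,0,0.025],"turn": 0},
    {"xyz": [0,0,0.025],"turn": 0},
    {"xyz": [0,0,0.025],"turn": 0},
    {"xyz": [0,0,0],"turn": 0},
    {"xyz": [0,0,0],"turn": 0},
  ],
)

```text
clock: 13.52
tcp_pos: [0.4365, -0.0015, 0.329]
orientation: [2.226, 2.213, 0.003]
contact_force: [-0.9, -0.6, 0.3]
grip_width: 0.0856
```

```bash
python3 - <<'E'
from h import *
o=readout.get_obs();print(o["clock"],o["tcp_pos"],o["contact_force"],o["grip_width"])
a=grab_frame("scene")[:,:,::-1].copy()
cv2.imwrite("pics/s11.png",cv2.resize(a[130:270,260:410],None,fx=4,fy=4,interpolation=cv2.INTER_CUBIC))
k=cv2.inRange(cv2.cvtColor(a,cv2.COLOR_BGR2HSV),(15,150,90),(32,255,255));n,l,s,c=cv2.connectedComponentsWithStats(k)
print([c[i] for i in range(1,n) if s[i,4]>60 and abs(c[i][0]-285)<15 and abs(c[i][1]-243)<15])
m=camera_model("scene")
t=np.linspace(0,2*np.pi,60);v=cv2.resize(a[130:270,260:410],None,fx=4,fy=4,interpolation=cv2.INTER_CUBIC)
for R,z in((.027,.06),(.027,.036),(.032,.036),(.032,.012)):
    p=proj(m,np.c_[.4365+R*np.cos(t),.0003+R*np.sin(t),0*t+z]);p=((p-[260,130]+.5)*4).astype(int)
    cv2.polylines(v,[p],True,(0,255,0),1)
cv2.imwrite("pics/s11o.png",v)
E
```

```text
13.5167 [ 0.43648457 -0.00147051  0.3289642 ] [-0.91826101 -0.56727261  0.32981624] 0.08564741356876159
[array([285.40333333, 244.99333333])]
```

View pics/s11.png

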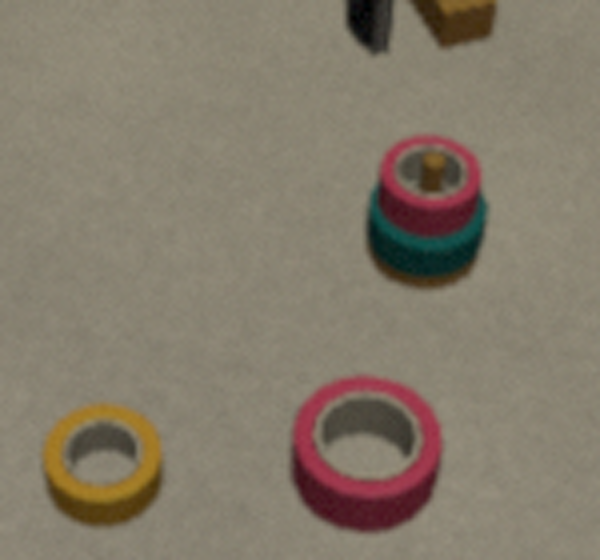

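View pics/s11o.png

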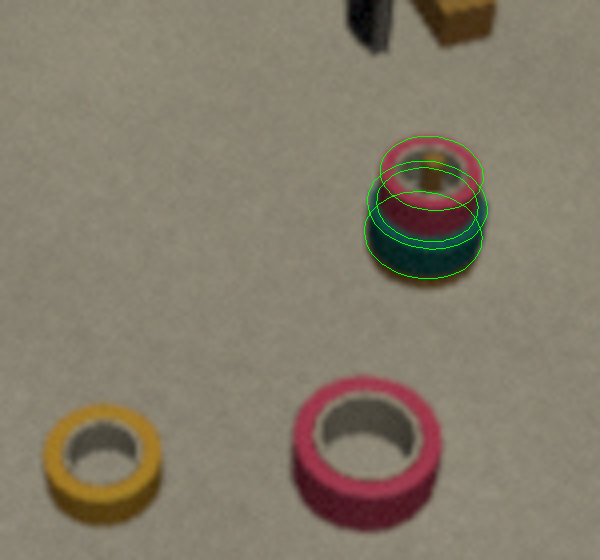

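Both reels are home: the predicted home outlines match the picture, with the post centred in both bores. Yellow is unmoved and the gripper is clear. Handing in.

```bash
python3 -c "
from bench import r
print(r.hand_in())"
```

```text
the job is handed in; nothing more can be done
None
```

I threaded the teal reel onto the brass post until it was home on the foot. Then I threaded the middle-sized pink reel (about 53 mm measured) on so it lies flat on the teal one. I released both and handed the job in at about 13.6 s; no verdict was reported.

- **Reels on the post:** in the last scene picture, outlines drawn at both home positions line up with the reels to within a few mm. The post tip shows in the middle of pink's bore, and both reels look level.
- **Yellow reel:** the arm never went near it, and it lies where it started. Its detected centre read about 1.5 px differently from the start. The two readings were computed differently (outline hull against pixel mean), so I don't take that as movement.
- **Robot:** the gripper is open and about 0.1 m above the stack, with only noise-level force on the tool.

No check failed. The cameras disagreed by about 2 to 3 mm on some reel positions, well within the 13 mm tolerance.

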